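# Slide the tall bottle into the glass lane

## Task

We are sorting a house clear-out. Push the tall narrow bottle along the table, low on its body so that it slides upright and does not tip, through the open front of the wooden sorting frame into the lane where the glass jar stands, until the whole bottle is inside the lane. Push gently, do not grip it or lift it off the table, leave the other containers where they are, and move the hand clear at the end.

Things in the scene. Friction and masses are not known exactly. Their poses are not given: they have to be found in the camera images.
- bottle: The tall narrow round green glass bottle to push, white cap, standing alone on the table in front of the frame's open side: 250 mm tall, 60 mm diameter at the base and up over the lower half, thin neck above, 0.34 to 0.55 kg. Origin at the centre of its underside, z up its axis. It slides with an even dry friction and tips if pushed much above 40 mm from the table or abruptly.
- frame: Fixed low plywood frame, no floor: 240 mm (its x) by 236 mm (y), walls 40 mm high, 12 mm thick. Walls along x at y = -112, 0, +112 mm form two lanes 100 mm wide, centred at y = -56 and +56 mm, open at x = -120 mm, closed at x = +108 mm. Origin: centre of the footprint at table height; x points from the open front into the lanes. The front faces the robot's right (world -y) within 15 degrees.
- jar: Squat brown glass jar with a metal lid, 72 mm diameter, 100 mm tall, loose, standing in the back part of one of the two lanes (either one): centre 58 to 68 mm beyond the frame's origin along its x. Marks the lane for glass. Origin at the centre of its underside.
- tin: Plain ribbed cylindrical food tin without lid or neck, 73 mm diameter, 110 mm tall, loose, standing likewise in the back part of the other lane. Origin at the centre of its underside. Leave it alone.
- tumbler: Steel tumbler, 130 mm tall, 58 mm diameter at the foot and 72 mm at the top, loose, on the far side of the table. Origin at the centre of its underside. Leave it alone.
- can: White drink can, 66 mm diameter, 115 mm tall, loose, on the far side of the table. Origin at the centre of its underside. Leave it alone.
Mind the look-alikes: they are no part of the job. Several things look just like the bottle: the one meant starts farthest to the robot's right. What is shaped like the jar but red is not meant.

How it is judged:
By the outcome, as a careful person would: the job done as asked, in the order asked, and still so for the second after the job is handed in, with the robot touching nothing.
It also fails if it takes over 58 s, if anything falls off the work surface, if the arm or the gripper's body presses on something with over 40 N, if the wrist force passes 120 N, or if a joint passes its speed limit or range.

## Robot

A 6-joint arm with a two-finger parallel gripper is mounted at the origin on the work surface. World frame = base frame: x ahead of the robot, y to its left, z up, the work surface at z = 0. Lengths are in m, angles in degrees, forces in N, time in s.
With the tool pointing down it reaches from about 0.375 to 0.9 m from the base axis. Payload 3.1 kg.
Tool frame: the origin (TCP) lies midway between the tips of the shut fingers; the grasp point (between the pads) lies 19 mm behind it; z points along the fingers, y is the line along which they close (so a half turn about z gives the same grasp; the last joint's range is limited). The gripper opens to 87 mm and grips with 3 to 60 N. Pads are 19 mm wide; open, the fingers measure 117 mm over their backs; the gripper's body (75 mm by 190 mm) begins 51 mm behind the grasp point.
Start: joints at [61.106, 30.224, 82.088, -0, 67.689, -10.227], TCP at [0.2, 0.592, 0.223] pointing down, gripper open.
Joint ranges: [-176.69, 176.69], [-43.24, 126.21], [12.49, 139.97], [-82, 262], [0, 151.66], [-163.58, 163.58]. Speed limits (degrees/s): [159.86, 159.86, 180, 180, 180, 180].

## Interface

Orientations are given as a 3x3 rotation matrix whose columns are the frame's x, y, z axes.
In Python, from rig import read_state, capture, camera_info, hand_in gives the robot as it stands.
- The arm moves only by the tool drive_tool, never from a script. Its argument "motion" is a list of rows, each a list of 2 entries, a list of its own where there are three numbers: the shift along the tool's x, y, z in mm, then the turn, a rotation vector about the tool's x, y, z in rad. A call has 1 to 5 rows; each row shifts and turns the commanded pose from where the row before left it, along the tool's axes as they then stand; what a row does not reach is not made up. A row lasts 1/10 s, in which the tool goes at most 50 mm and 8.59 degrees, less where a joint would pass 70% of its speed; a pose out of reach is approached as far as the arm can. A call is refused whole if a number of a shift passes 50 or a number of a turn 0.15, either way. A call with a gripper value outside its range is refused whole. "gripper" is the opening, from 0 (shut) to 1 (fully open), set as the call begins (left out, the last holds). The fingers move at their own pace and stop on an object; the grip force is fixed at half the most. Time passes only in rows, so rows that do not move let the fingers close. It gives the time, the measured TCP pose, the force, the opening and the grip force at its end, in the units of the state.
- read_state(): the state, without advancing time (a new reading comes with each control period).
- capture(name): name is "side" or "top"; returns the picture (480x640x3 uint8, red, green, blue); there is no depth.
- camera_info(name): a dict with "fovy" (degrees; the focal length in pixels is half the picture's height over the tangent of half this angle, whatever the lens; pixels are square), "cx", "cy" (the principal point, pixels), "xyz" and "orientation" of the camera in the world. Camera axes: x right, y down, z forward; pixel columns grow to the right and rows downward; lengths in m; the calibration is good to about 2 mm. A picture is of the moment at which its call begins. camera_info takes no time and is no camera call.
- hand_in(): hands the job in; it is judged then, once.
The state is a dict: "time_s": time; "joint_positions": joint angles; "qvel": joint speeds; "tau": joint torques, N m; "position": TCP position; "tcp_rot": TCP orientation; "force": force on the tool from outside, world axes, zero at the start; "moment": the same for the moment, N m; "opening": opening from 0.0 (shut) to 1.0 (fully open); "grasp_force": force on a finger pad.
Only numpy, scipy, OpenCV 4.12 (cv2) and the standard library are available. Lean on these libraries where they do the work, as an engineer would, in place of code of your own. Each camera call takes 0.05 s, during which the arm holds its last target. There are 200 camera calls.

## Working session

There is one attempt and no reset: what is moved stays moved. The work goes in short steps, Python scripts to look and compute and a tool call to move; the robot and the scene stay as the last step left them, time stands still between calls to the robot, and variables do not carry over. Pictures are saved under pics/ and viewed, at most 10 in all, crops included, and the job is handed in when it is done.

Besides the shell and the picture viewer there is one more tool, called by a JSON object that holds its "op" and its "data". drive_tool: Moves the arm, as the interface text tells. Its arguments: {"type":"object","properties":{"motion":{"type":"array","items":{"type":"array"}},"gripper":{"type":"number"}},"required":["motion"]}

```bash
mkdir -p pics
python3 - <<'E'
from rig import *
import cv2
for n in("side","top"):
    cv2.imwrite(f"pics/{n}0.png",capture(n)[:,:,::-1]); print(camera_info(n))
s=read_state();print(s["time_s"],s["position"],s["tcp_rot"],s["force"])
E
```

```text
{'fovy': 55.28992479335072, 'cx': 319.87309710174566, 'cy': 243.77339194073284, 'xyz': array([0.38278818, 0.60728559, 0.57561695]), 'orientation': array([[-0.94571045, -0.22040924,  0.23885457],
       [-0.32433586,  0.59269007, -0.73724129],
       [ 0.02092806, -0.7746859 , -0.63199982]])}
{'fovy': 48.896418066552364, 'cx': 316.4709594983169, 'cy': 234.5732558562904, 'xyz': array([0.38139851, 0.00500791, 1.08442046]), 'orientation': array([[-0.0160785 , -0.98226625,  0.18680067],
       [-0.99985107,  0.01462353, -0.00916433],
       [ 0.00627013, -0.1869202 , -0.98235509]])}
0.1 [0.1996834  0.59155165 0.2216461 ] [[-9.47407631e-01  3.20027938e-01 -9.48712652e-04]
 [ 3.20029170e-01  9.47406047e-01 -1.76433442e-03]
 [ 3.34179795e-04 -1.97515962e-03 -9.99997994e-01]] [-0.62815381 -0.71844296 -0.06234585]
```

View pics/top0.png

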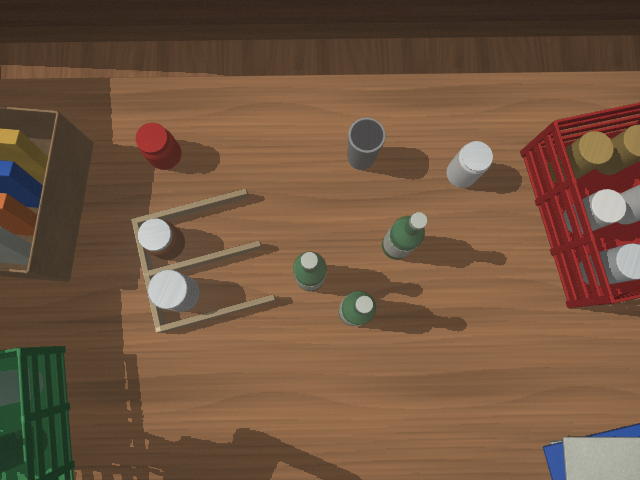

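View pics/side0.png

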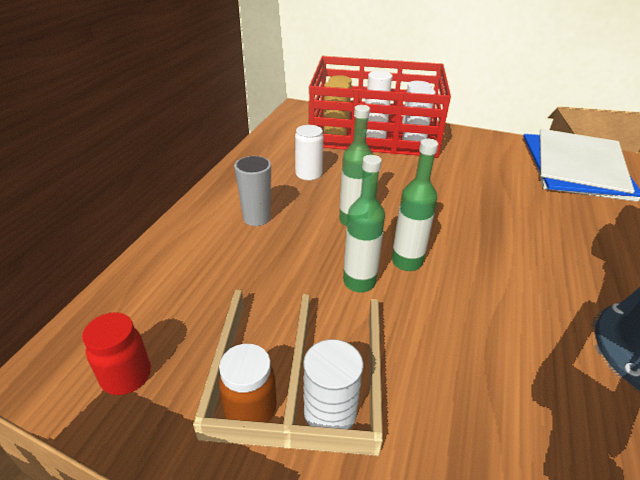

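The top picture shows the frame with its open side to the right: wall ends at (246,192), (260,244) and (273,298). The brown jar is in the upper lane, lid at about (155,233), and the tin in the lower lane. The target bottle is the rightmost one, cap at (419,220). The other two bottles have caps at (309,260) and (364,304). The side picture agrees: the target is the farthest bottle, cap at about (362,110).

```bash
cat > h.py <<'E'
from rig import *
import numpy as np
def ray(n,u,v):
    c=camera_info(n);f=240/np.tan(np.radians(c["fovy"]/2))
    return np.array(c["xyz"]),np.array(c["orientation"])@np.array([(u-c["cx"])/f,(v-c["cy"])/f,1])
def onz(n,u,v,z):
    o,d=ray(n,u,v);return (o+d*(z-o[2])/d[2])[:2]
def pix(n,p):
    c=camera_info(n);f=240/np.tan(np.radians(c["fovy"]/2))
    q=np.array(c["orientation"]).T@(np.array(p)-c["xyz"]);return np.array([c["cx"]+f*q[0]/q[2],c["cy"]+f*q[1]/q[2]])
E
python3 - <<'E'
from h import *
np.set_printoptions(precision=4,suppress=True)
B={k:onz("top",*p,.25) for k,p in dict(A=(419,219.5),B=(309,260),C=(364,304)).items()}
for k,p in dict(A=(362,109),B=(372,160),C=(428.5,145)).items(): print(k,B[k],onz("side",*p,.25))
W=[onz("top",*p,.04) for p in((246,192),(260,244),(273,298))]; K=[onz("top",*p,.04) for p in((133,220),(157,329))]
print("fronts",*W,"backs",*K)
f=(W[0]+W[1]+W[2])/3; b=(K[0]+K[1])/2; x=(b-f);L=np.linalg.norm(x);x/=L
print("len",L,np.linalg.norm(W[0]-W[2]),"yaw of x",np.degrees(np.arctan2(x[1],x[0])),np.degrees(np.arctan2(*(W[0]-W[2])[::-1])), np.degrees(np.arctan2(*(K[0]-K[1])[::-1])))
O=(f+b)/2; y=np.array([-x[1],x[0]]); print("O",O)
J=onz("top",155,233,.1);T=onz("top",168,290,.11)
for k,p in dict(B,J=J,T=T).items(): print(k,p,"frame",x@(p-O),y@(p-O))
for sx in(-.12,.12):
  for sy in(-.118,.118): q=O+x*sx+y*sy; print(sx,sy,pix("side",[*q,.04]),pix("top",[*q,.04]))
E
```

```text
A [ 0.5624 -0.1692] [ 0.5583 -0.1548]
B [0.499  0.0098] [0.4973 0.0184]
C [ 0.428  -0.0756] [ 0.4268 -0.0594]
fronts [0.6707 0.1378] [0.5624 0.1088] [0.4542 0.0828] backs [0.6155 0.3654] [0.3978 0.3083]
len 0.2337473382390289 0.22334456681166362 yaw of x 103.81814219144965 14.25440239790332 14.70085080744426
O [0.5345 0.2233]
A [ 0.5624 -0.1692] frame -0.3878794699000285 0.06666586831627269
B [0.499  0.0098] frame -0.19886403868469835 0.08552840984659338
C [ 0.428  -0.0756] frame -0.2648629417124626 0.17489373215100718
J [0.5762 0.3018] frame 0.06629222111469425 -0.05918777638535528
T [0.467  0.2706] frame 0.06202316594199904 0.054288776748179515
-0.12 -0.118 [236.9603 286.1273] [247.4268 188.6291]
-0.12 0.118 [380.2278 297.4113] [275.153  300.8337]
0.12 -0.118 [192.9193 420.7125] [131.8008 217.6104]
0.12 0.118 [382.7362 438.9214] [155.1037 332.4166]
```

Run:
```python
from h import *
np.set_printoptions(precision=4,suppress=True)
a=np.radians(104.2);x=np.array([np.cos(a),np.sin(a)]);y=np.array([-x[1],x[0]])
# origin from front outer corners/back corners by mean of all + known half length
O=np.array([0.5345,.2233])
for k,p,z in(("tumbler",(366.5,135),.13),("can",(475.5,158),.115),("red",(153,140),.1)):
    q=onz("top",*p,z);print(k,q,"frame",x@(q-O),y@(q-O), pix("side",[*q,z]))
for q in((.561,-.166),(.499,.012),(.428,-.072)):
    r=np.array(q)-O;print("frame",x@r,y@r,pix("side",[*q,.25]),pix("side",[*q,0]),pix("top",[*q,0]))
for n in (-.27,-.12,-.06): print(O+x*n-.056*y)
```

```text
tumbler [ 0.7551 -0.1026] frame -0.3700101832221202 -0.1338771366016428 [252.6451 163.0092]
can [ 0.7113 -0.3128] frame -0.5630429070076115 -0.03990563029384575 [310.2877 129.7022]
red [0.7622 0.3134] frame 0.031474194772848664 -0.2427916329506708 [113.7988 327.1679]
frame -0.38390572043996585 0.0698078635503966 [362.1145 106.4188] [352.8243 219.5245] [393.8491 245.9826]
frame -0.19613539023414533 0.0862487605574684 [371.9034 157.789 ] [359.117  281.0116] [308.8567 276.956 ]
frame -0.26015197522794203 0.1756852008138427 [428.9295 141.3754] [406.5071 261.2304] [350.584  311.1024]
[ 0.655  -0.0247]
[0.6182 0.1207]
[0.6035 0.1789]
```

```bash
cat >> h.py <<'E'
from scipy.spatial.transform import Rotation as R, Slerp
YAW=104.2; O=np.array([.5345,.2233])
a=np.radians(YAW); FX=np.array([np.cos(a),np.sin(a)]); FY=np.array([-FX[1],FX[0]])
def rot(phi,t):   # tool x along heading phi (frame), tool z leaning t deg towards it
    return R.from_euler("z",YAW+phi,degrees=True)*R.from_matrix(np.diag([1.,-1,-1]))*R.from_euler("y",t,degrees=True)
def hd(phi): b=np.radians(YAW+phi); return np.array([np.cos(b),np.sin(b)])
def w(p): return O+FX*p[0]+FY*p[1]
def tcp(p,phi,back,z): return np.array([*(w(p)-hd(phi)*back),z])
def plan(*legs):   # legs: (pos, Rotation, rows)
    s=read_state();p=np.array(s["position"]);r=R.from_matrix(s["tcp_rot"]);out=[]
    for P,Q,n in legs:
        sl=Slerp([0,1],R.concatenate([r,Q]));dp=(np.array(P)-p)/n
        for i in range(n):
            c=sl(i/n);out.append([(1000*c.inv().apply(dp)).round().astype(int).tolist(),(c.inv()*sl((i+1)/n)).as_rotvec().round(3).tolist()])
        p,r=np.array(P),Q
    for i in range(0,len(out),5): print(out[i:i+5])
E
python3 - <<'E'
from h import *
q=tcp((-.384,.070),-38,.065,.36);print(q, rot(-38,34).as_matrix()[:,2])
s=read_state();r=R.from_matrix(s["tcp_rot"])
plan(([.2,.592,.36],r,5),(q,rot(-38,0),20))
E
```

```text
[ 0.53460642 -0.22561091  0.36      ] [ 0.22565967  0.51163895 -0.82903757]
[[[0, 0, -28], [0.0, 0.0, 0.0]], [[0, 0, -28], [0.0, 0.0, 0.0]], [[0, 0, -28], [0.0, 0.0, 0.0]], [[0, 0, -28], [0.0, 0.0, 0.0]], [[0, 0, -28], [0.0, 0.0, 0.0]]]
[[[-29, -33, 0], [-0.0, 0.0, 0.083]], [[-32, -31, 0], [-0.0, 0.0, 0.083]], [[-34, -28, 0], [-0.0, 0.0, 0.083]], [[-36, -25, 0], [-0.0, 0.0, 0.083]], [[-38, -22, 0], [-0.0, 0.0, 0.083]]]
[[[-40, -19, 0], [-0.0, 0.0, 0.083]], [[-41, -15, 0], [-0.0, 0.0, 0.083]], [[-43, -12, 0], [-0.0, 0.0, 0.083]], [[-43, -8, 0], [-0.0, 0.0, 0.083]], [[-44, -5, 0], [-0.0, 0.0, 0.083]]]
[[[-44, -1, 0], [-0.0, 0.0, 0.083]], [[-44, 3, 0], [-0.0, 0.0, 0.083]], [[-44, 6, 0], [-0.0, 0.0, 0.083]], [[-43, 10, 0], [-0.0, 0.0, 0.083]], [[-42, 13, 0], [-0.0, 0.0, 0.083]]]
[[[-41, 17, 0], [-0.0, 0.0, 0.083]], [[-39, 20, 0], [-0.0, 0.0, 0.083]], [[-38, 23, 0], [-0.0, 0.0, 0.083]], [[-35, 26, 0], [-0.0, 0.0, 0.083]], [[-33, 29, 0], [-0.0, 0.0, 0.083]]]
```

{"op": "drive_tool", "data": {"motion": [[[0,0,-28],[0,0,0]],[[0,0,-28],[0,0,0]],[[0,0,-28],[0,0,0]],[[0,0,-28],[0,0,0]],[[0,0,-28],[0,0,0]]], "gripper": 0.5}}

```text
time_s: 0.6
position: [0.1998, 0.5917, 0.3631]
tcp_rot: [[-0.947, 0.32, -0.001], [0.32, 0.947, -0.001], [0.0, -0.001, -1.0]]
force: [0.1, -0.3, -0.6]
opening: 0.628
grasp_force: 0.0
```

{"op": "drive_tool", "data": {"motion": [[[-29,-33,0],[0,0,0.083]],[[-32,-31,0],[0,0,0.083]],[[-34,-28,0],[0,0,0.083]],[[-36,-25,0],[0,0,0.083]],[[-38,-22,0],[0,0,0.083]]]}}

```text
time_s: 1.1
position: [0.284, 0.3866, 0.3622]
tcp_rot: [[-0.736, 0.677, -0.0], [0.677, 0.736, -0.001], [-0.0, -0.001, -1.0]]
force: [1.1, 0.1, 0.4]
opening: 0.5
grasp_force: 0.0
```

{"op": "drive_tool", "data": {"motion": [[[-40,-19,0],[0,0,0.083]],[[-41,-15,0],[0,0,0.083]],[[-43,-12,0],[0,0,0.083]],[[-43,-8,0],[0,0,0.083]],[[-44,-5,0],[0,0,0.083]]]}}

```text
time_s: 1.6
position: [0.3681, 0.1829, 0.3624]
tcp_rot: [[-0.4, 0.916, -0.0], [0.916, 0.4, -0.0], [0.0, -0.0, -1.0]]
force: [0.7, 0.6, 0.5]
opening: 0.5
grasp_force: 0.0
```

{"op": "drive_tool", "data": {"motion": [[[-44,-1,0],[0,0,0.083]],[[-44,3,0],[0,0,0.083]],[[-44,6,0],[0,0,0.083]],[[-43,10,0],[0,0,0.083]],[[-42,13,0],[0,0,0.083]]]}}

```text
time_s: 2.1
position: [0.4522, -0.0212, 0.3623]
tcp_rot: [[0.004, 1.0, -0.0], [1.0, -0.004, 0.0], [0.0, -0.0, -1.0]]
force: [0.5, 1.1, -0.3]
opening: 0.496
grasp_force: 0.0
```

{"op": "drive_tool", "data": {"motion": [[[-41,17,0],[0,0,0.083]],[[-39,20,0],[0,0,0.083]],[[-38,23,0],[0,0,0.083]],[[-35,26,0],[0,0,0.083]],[[-33,29,0],[0,0,0.083]]]}}

```text
time_s: 2.6
position: [0.5356, -0.2248, 0.362]
tcp_rot: [[0.407, 0.914, -0.001], [0.914, -0.407, 0.001], [0.0, -0.001, -1.0]]
force: [0.7, -0.2, 0.2]
opening: 0.5
grasp_force: 0.0
```

Run:
```python
from h import *
s=read_state();print(s["time_s"],s["position"],s["joint_positions"],s["opening"])
Q=rot(-38,34)
plan((tcp((-.384,.070),-38,.11,.30),Q,6),(tcp((-.384,.070),-38,.11,.023),Q,9),(tcp((-.384,.070),-38,.045,.023),Q,5))
```

```text
2.6 [ 0.53559576 -0.22482307  0.36198371] [-3.37945428e+01  1.94435068e+01  7.75924501e+01  1.33779411e-02
  8.30306932e+01 -9.79807632e+00] 0.4995055916729011
[[[-8, 0, 10], [-0.0, 0.099, -0.001]], [[-9, 0, 10], [-0.0, 0.099, -0.001]], [[-10, 0, 9], [-0.0, 0.099, -0.001]], [[-10, 0, 8], [-0.0, 0.099, -0.001]], [[-11, 0, 7], [-0.0, 0.099, -0.001]]]
[[[-12, 0, 5], [-0.0, 0.099, -0.001]], [[-17, 0, 26], [0.0, 0.0, 0.0]], [[-17, 0, 26], [0.0, 0.0, 0.0]], [[-17, 0, 26], [0.0, 0.0, 0.0]], [[-17, 0, 26], [0.0, 0.0, 0.0]]]
[[[-17, 0, 26], [0.0, 0.0, 0.0]], [[-17, 0, 26], [0.0, 0.0, 0.0]], [[-17, 0, 26], [0.0, 0.0, 0.0]], [[-17, 0, 26], [0.0, 0.0, 0.0]], [[-17, 0, 26], [0.0, 0.0, 0.0]]]
[[[11, 0, 7], [0.0, 0.0, 0.0]], [[11, 0, 7], [0.0, 0.0, 0.0]], [[11, 0, 7], [0.0, 0.0, 0.0]], [[11, 0, 7], [0.0, 0.0, 0.0]], [[11, 0, 7], [0.0, 0.0, 0.0]]]
```

{"op": "drive_tool", "data": {"motion": [[[-8,0,10],[0,0.099,0]],[[-9,0,10],[0,0.099,0]],[[-10,0,9],[0,0.099,0]],[[-10,0,8],[0,0.099,0]],[[-11,0,7],[0,0.099,0]]]}}

```text
time_s: 3.1
position: [0.5197, -0.259, 0.3093]
tcp_rot: [[0.354, 0.915, 0.194], [0.804, -0.404, 0.437], [0.478, 0.001, -0.878]]
force: [-0.4, -0.0, 0.3]
opening: 0.497
grasp_force: 0.0
```

{"op": "drive_tool", "data": {"motion": [[[-12,0,5],[0,0.099,0]],[[-17,0,26],[0,0,0]],[[-17,0,26],[0,0,0]],[[-17,0,26],[0,0,0]],[[-17,0,26],[0,0,0]]]}}

```text
time_s: 3.6
position: [0.517, -0.2644, 0.1737]
tcp_rot: [[0.335, 0.915, 0.225], [0.758, -0.404, 0.512], [0.56, -0.001, -0.829]]
force: [0.3, -0.1, 0.0]
opening: 0.503
grasp_force: 0.0
```

{"op": "drive_tool", "data": {"motion": [[[-17,0,26],[0,0,0]],[[-17,0,26],[0,0,0]],[[-17,0,26],[0,0,0]],[[-14,0,22],[0,0,0]],[[-11,0,17],[0,0,0]]]}}

```text
time_s: 4.1
position: [0.5177, -0.2615, 0.0337]
tcp_rot: [[0.335, 0.915, 0.224], [0.757, -0.403, 0.513], [0.56, -0.002, -0.828]]
force: [-0.0, 0.3, 0.5]
opening: 0.499
grasp_force: 0.0
```

Run:
```python
from h import *
import cv2
s=read_state();print(s["time_s"],s["position"],s["joint_positions"],s["force"])
cv2.imwrite("pics/a.png",np.vstack([cv2.resize(capture(n)[100:360,120:560],(704,416))[:300 if n=="side" else 416] for n in("top","side")])[:600,:,::-1])
Q=rot(-38,34)
plan((tcp((-.384,.070),-38,.045,.023),Q,5))
```

```text
4.1 [ 0.51772444 -0.26147913  0.03368074] [-53.37644679  48.80787563  91.66770219  33.24130455  62.50002449
 -51.2583491 ] [-0.02322142  0.33718464  0.49738582]
[[[9, 0, 8], [-0.001, -0.001, -0.001]], [[9, 0, 8], [-0.001, -0.001, -0.001]], [[9, 0, 8], [-0.001, -0.001, -0.001]], [[9, 0, 8], [-0.001, -0.001, -0.001]], [[9, 0, 8], [-0.001, -0.001, -0.001]]]
```

View pics/a.png

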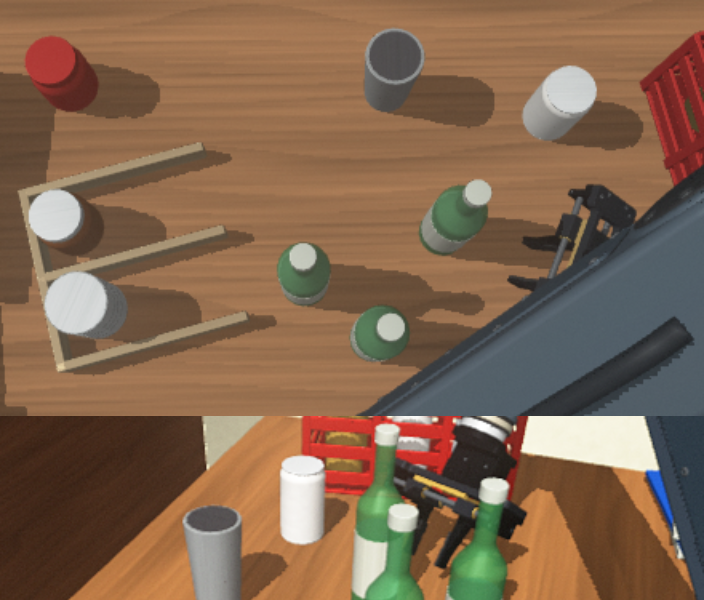

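The picture shows the hand low behind the target bottle, fingertips at about (528,243) and (512,283), facing the bottle base at (440,236). Nothing has been touched.

{"op": "drive_tool", "data": {"motion": [[[9,0,8],[0,0,0]],[[9,0,8],[0,0,0]],[[9,0,8],[0,0,0]],[[9,0,8],[0,0,0]],[[9,0,8],[0,0,0]]]}}

```text
time_s: 4.7
position: [0.5431, -0.2062, 0.0284]
tcp_rot: [[0.333, 0.915, 0.226], [0.759, -0.402, 0.512], [0.559, 0.001, -0.829]]
force: [-0.1, -0.0, 0.4]
opening: 0.502
grasp_force: 0.0
```

Run:
```python
from h import *
s=read_state();print(s["time_s"],s["position"],s["joint_positions"],s["force"])
z=.023;plan((tcp((-.384,.070),-38,.029,z),rot(-38,34),5),(tcp((-.25,-.045),-31,.029,z),rot(-31,34),30),(tcp((-.195,-.060),-25,.029,z),rot(-25,34),10))
```

```text
4.7 [ 0.54308233 -0.206241    0.02840417] [-48.1263108   48.62520126  94.28446578  36.71256666  58.51695969
 -49.96705591] [-0.13584185 -0.0173383   0.38737097]
[[[2, 0, 3], [0.0, -0.0, 0.0]], [[2, 0, 3], [0.0, -0.0, 0.0]], [[2, 0, 3], [0.0, -0.0, 0.0]], [[2, 0, 3], [0.0, -0.0, 0.0]], [[2, 0, 3], [0.0, -0.0, 0.0]]]
[[[5, 0, 3], [0.002, 0.0, -0.003]], [[5, 0, 3], [0.002, 0.0, -0.003]], [[5, 0, 3], [0.002, -0.0, -0.003]], [[5, 0, 3], [0.002, 0.0, -0.003]], [[5, 0, 3], [0.002, -0.0, -0.003]]]
[[[5, 1, 3], [0.002, -0.0, -0.003]], [[5, 1, 3], [0.002, 0.0, -0.003]], [[5, 1, 3], [0.002, -0.0, -0.003]], [[5, 1, 3], [0.002, 0.0, -0.003]], [[5, 1, 3], [0.002, 0.0, -0.003]]]
[[[5, 1, 3], [0.002, 0.0, -0.003]], [[5, 1, 3], [0.002, -0.0, -0.003]], [[5, 1, 3], [0.002, 0.0, -0.003]], [[5, 1, 3], [0.002, -0.0, -0.003]], [[5, 1, 3], [0.002, 0.0, -0.003]]]
[[[5, 1, 3], [0.002, -0.0, -0.003]], [[5, 1, 3], [0.002, 0.0, -0.003]], [[5, 1, 3], [0.002, 0.0, -0.003]], [[5, 1, 3], [0.002, -0.0, -0.003]], [[5, 1, 3], [0.002, 0.0, -0.003]]]
[[[5, 1, 3], [0.002, -0.0, -0.003]], [[5, 1, 3], [0.002, 0.0, -0.003]], [[5, 1, 3], [0.002, -0.0, -0.003]], [[5, 1, 3], [0.002, -0.0, -0.003]], [[5, 1, 3], [0.002, 0.0, -0.003]]]
[[[5, 1, 3], [0.002, 0.0, -0.003]], [[5, 1, 3], [0.002, -0.0, -0.003]], [[5, 1, 3], [0.002, 0.0, -0.003]], [[5, 1, 3], [0.002, 0.0, -0.003]], [[5, 1, 3], [0.002, -0.0, -0.003]]]
[[[5, -1, 3], [0.006, -0.0, -0.009]], [[5, -1, 3], [0.006, 0.0, -0.009]], [[5, -1, 3], [0.006, 0.0, -0.009]], [[5, -1, 3], [0.006, 0.0, -0.009]], [[5, -1, 3], [0.006, 0.0, -0.009]]]
[[[5, -1, 3], [0.006, -0.0, -0.009]], [[5, -1, 3], [0.006, 0.0, -0.009]], [[5, -1, 3], [0.006, 0.0, -0.009]], [[5, -1, 3], [0.006, 0.0, -0.009]], [[5, -1, 3], [0.006, -0.0, -0.009]]]
```

{"op": "drive_tool", "data": {"motion": [[[2,0,2.5],[0,0,0]],[[2,0,2.5],[0,0,0]],[[2,0,2.5],[0,0,0]],[[2,0,2],[0,0,0]],[[2,0,2],[0,0,0]]]}}

```text
time_s: 5.2
position: [0.5484, -0.1943, 0.0238]
tcp_rot: [[0.335, 0.915, 0.226], [0.758, -0.404, 0.512], [0.56, 0.0, -0.829]]
force: [0.2, -0.4, 0.7]
opening: 0.501
grasp_force: 0.4
```

{"op": "drive_tool", "data": {"motion": [[[3,0,2],[0.002,0,-0.003]],[[4,0,2.7],[0.002,0,-0.003]],[[5,0,3.4],[0.002,0,-0.003]],[[5,0,3.4],[0.002,0,-0.003]],[[5,0.5,3.4],[0.002,0,-0.003]]]}}

```text
time_s: 5.7
position: [0.5593, -0.1692, 0.0238]
tcp_rot: [[0.32, 0.922, 0.216], [0.764, -0.386, 0.516], [0.56, -0.0, -0.829]]
force: [-0.7, -1.4, -1.4]
opening: 0.502
grasp_force: 0.9
```

{"op": "drive_tool", "data": {"motion": [[[5,0.5,3.4],[0.002,0,-0.003]],[[5,0.5,3.4],[0.002,0,-0.003]],[[5,0.5,3.4],[0.002,0,-0.003]],[[5,1,3.4],[0.002,0,-0.003]],[[5,1,3.4],[0.002,0,-0.003]]]}}

```text
time_s: 6.2
position: [0.5742, -0.1426, 0.0238]
tcp_rot: [[0.306, 0.929, 0.207], [0.77, -0.37, 0.52], [0.56, 0.0, -0.829]]
force: [-0.9, -2.4, 0.4]
opening: 0.499
grasp_force: 1.0
```

Run:
```python
from h import *
import cv2
s=read_state();print(s["time_s"],s["position"],s["joint_positions"],s["force"])
cv2.imwrite("pics/b.png",np.vstack([cv2.resize(capture(n)[100:360,120:560],(704,416))[:300 if n=="side" else 416] for n in("top","side")])[:600,:,::-1])
z=.023;plan((tcp((-.25,-.045),-31,.029,z),rot(-31,34),20),(tcp((-.195,-.060),-25,.029,z),rot(-25,34),10))
```

```text
6.2 [ 0.57422031 -0.14264694  0.0237673 ] [-41.32315587  48.95457252  94.82232917  39.41617137  56.1265467
 -47.9079116 ] [-0.89687383 -2.44386657  0.35355128]
[[[5, 1, 3], [0.002, -0.0, -0.004]], [[5, 1, 3], [0.002, -0.0, -0.004]], [[5, 1, 3], [0.002, -0.0, -0.004]], [[5, 1, 3], [0.002, -0.0, -0.004]], [[5, 1, 3], [0.002, -0.0, -0.004]]]
[[[5, 1, 3], [0.002, -0.0, -0.004]], [[5, 1, 3], [0.002, -0.0, -0.004]], [[5, 1, 3], [0.002, -0.0, -0.004]], [[5, 1, 3], [0.002, -0.0, -0.004]], [[5, 1, 3], [0.002, -0.0, -0.004]]]
[[[5, 1, 3], [0.002, -0.0, -0.004]], [[5, 1, 3], [0.002, -0.0, -0.004]], [[5, 1, 3], [0.002, -0.0, -0.004]], [[5, 1, 3], [0.002, -0.0, -0.004]], [[5, 1, 3], [0.002, -0.0, -0.004]]]
[[[5, 1, 3], [0.002, -0.0, -0.004]], [[5, 1, 3], [0.002, -0.0, -0.004]], [[5, 1, 3], [0.002, -0.0, -0.004]], [[5, 1, 3], [0.002, -0.0, -0.004]], [[5, 1, 3], [0.002, -0.0, -0.004]]]
[[[5, -1, 3], [0.006, -0.0, -0.009]], [[5, -1, 3], [0.006, 0.0, -0.009]], [[5, -1, 3], [0.006, 0.0, -0.009]], [[5, -1, 3], [0.006, 0.0, -0.009]], [[5, -1, 3], [0.006, 0.0, -0.009]]]
[[[5, -1, 3], [0.006, -0.0, -0.009]], [[5, -1, 3], [0.006, 0.0, -0.009]], [[5, -1, 3], [0.006, 0.0, -0.009]], [[5, -1, 3], [0.006, 0.0, -0.009]], [[5, -1, 3], [0.006, -0.0, -0.009]]]
```

View pics/b.png

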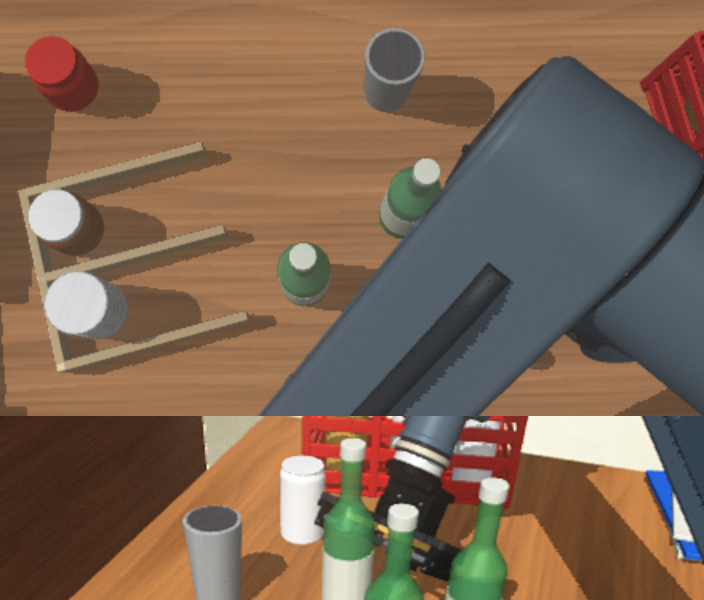

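The bottle is sliding upright in front of the fingers, cap now at (427,172) in the crop. All the other items are unmoved.

{"op": "drive_tool", "data": {"motion": [[[5,1,3.4],[0.002,0,-0.004]],[[5,1,3.4],[0.002,0,-0.004]],[[5,1,3.4],[0.002,0,-0.004]],[[5,1,3.4],[0.002,0,-0.004]],[[5,1,3.4],[0.002,0,-0.004]]]}}

```text
time_s: 6.8
position: [0.5899, -0.1164, 0.0237]
tcp_rot: [[0.287, 0.937, 0.198], [0.777, -0.349, 0.524], [0.56, 0.003, -0.829]]
force: [-0.4, -2.1, 0.5]
opening: 0.497
grasp_force: 1.2
```

{"op": "drive_tool", "data": {"motion": [[[5,1,3.4],[0.002,0,-0.004]],[[5,1,3.4],[0.002,0,-0.004]],[[5,1,3.4],[0.002,0,-0.004]],[[5,1,3.4],[0.002,0,-0.004]],[[5,1,3.4],[0.002,0,-0.004]]]}}

```text
time_s: 7.3
position: [0.6049, -0.0896, 0.0236]
tcp_rot: [[0.269, 0.945, 0.188], [0.784, -0.328, 0.527], [0.56, 0.006, -0.829]]
force: [-1.8, -1.7, 2.0]
opening: 0.505
grasp_force: 1.3
```

Run:
```python
from h import *
import cv2
s=read_state();print(s["time_s"],s["position"],s["joint_positions"],s["force"])
cv2.imwrite("pics/c.png",np.vstack([cv2.resize(capture(n)[100:360,120:560],(704,416))[:300 if n=="side" else 416] for n in("top","side")])[:600,:,::-1])
z=.023;plan((tcp((-.25,-.045),-31,.029,z),rot(-31,34),9),(tcp((-.195,-.060),-25,.029,z),rot(-25,34),10))
```

```text
7.3 [ 0.6048847  -0.08963946  0.0236226 ] [-35.22540974  49.28634552  93.5043617   40.97189439  55.30159426
 -45.50147097] [-1.76882798 -1.69169955  1.96486054]
[[[5, 1, 4], [0.003, -0.0, -0.003]], [[5, 1, 4], [0.003, -0.0, -0.003]], [[5, 1, 4], [0.003, -0.0, -0.003]], [[5, 1, 4], [0.003, -0.0, -0.003]], [[5, 1, 4], [0.003, -0.0, -0.003]]]
[[[5, 1, 4], [0.003, -0.0, -0.003]], [[5, 1, 4], [0.003, -0.0, -0.003]], [[5, 1, 4], [0.003, -0.0, -0.003]], [[5, 1, 4], [0.003, -0.0, -0.003]], [[5, -1, 3], [0.006, -0.0, -0.009]]]
[[[5, -1, 3], [0.006, 0.0, -0.009]], [[5, -1, 3], [0.006, 0.0, -0.009]], [[5, -1, 3], [0.006, 0.0, -0.009]], [[5, -1, 3], [0.006, 0.0, -0.009]], [[5, -1, 3], [0.006, -0.0, -0.009]]]
[[[5, -1, 3], [0.006, 0.0, -0.009]], [[5, -1, 3], [0.006, 0.0, -0.009]], [[5, -1, 3], [0.006, 0.0, -0.009]], [[5, -1, 3], [0.006, -0.0, -0.009]]]
```

View pics/c.png

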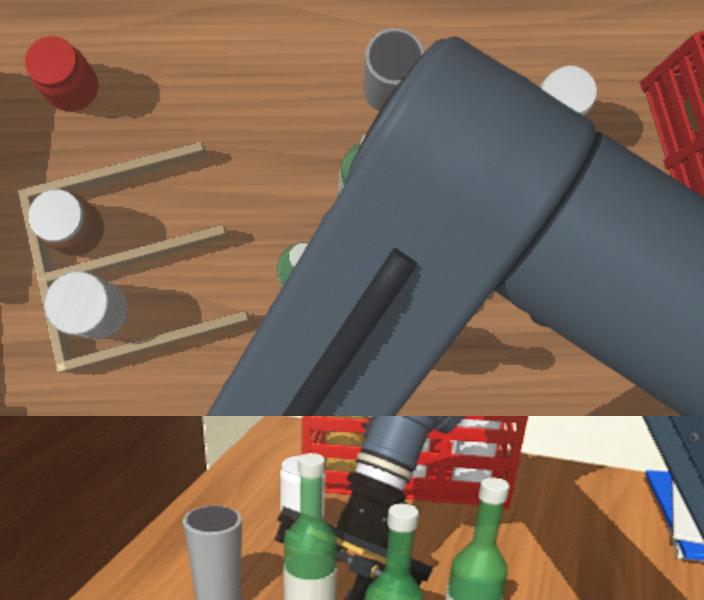

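The bottle is still upright, cap at (311,462) in the side half, with the tumbler and the other two bottles unmoved. Continuing into the gap.

{"op": "drive_tool", "data": {"motion": [[[5,1,3.5],[0.003,0,-0.003]],[[5,1,3.5],[0.003,0,-0.003]],[[5,1,3.5],[0.003,0,-0.003]],[[5,1,3.5],[0.003,0,-0.003]],[[5,1,3.5],[0.003,0,-0.003]]]}}

```text
time_s: 7.9
position: [0.6195, -0.0624, 0.0232]
tcp_rot: [[0.254, 0.951, 0.174], [0.789, -0.308, 0.532], [0.559, 0.002, -0.829]]
force: [-1.0, -3.0, 2.0]
opening: 0.501
grasp_force: 1.8
```

{"op": "drive_tool", "data": {"motion": [[[5,1,3.4],[0.003,0,-0.003]],[[5,1,3.4],[0.003,0,-0.003]],[[5,1,3.4],[0.003,0,-0.003]],[[5,0.5,3.4],[0.004,0,-0.005]]]}}

```text
time_s: 8.3
position: [0.6302, -0.0405, 0.0231]
tcp_rot: [[0.241, 0.957, 0.162], [0.793, -0.29, 0.535], [0.559, -0.001, -0.829]]
force: [-1.5, -3.1, 1.7]
opening: 0.504
grasp_force: 2.0
```

Run:
```python
from h import *
import cv2
s=read_state();print(s["time_s"],s["position"],s["tcp_rot"],s["force"])
p=np.array(s["position"])[:2]; r=s["tcp_rot"];h=r[:2,0]/np.linalg.norm(r[:2,0]);b=p+.029*h
print("bottle frame",FX@(b-O),FY@(b-O),"phi",np.degrees(np.arctan2(h[1],h[0]))-YAW, pix("side",[*b,.25]))
cv2.imwrite("pics/d.png",cv2.resize(capture("side")[80:380,140:480],(680,600))[:,:,::-1])
z=.023;plan((tcp((-.195,-.060),-25,.029,z),rot(-25,34),10))
```

```text
8.3 [ 0.63020824 -0.04046511  0.0231283 ] [[ 2.40994477e-01  9.56915060e-01  1.61972931e-01]
 [ 7.93082355e-01 -2.90367403e-01  5.35450417e-01]
 [ 5.59412227e-01 -5.82719349e-04 -8.28889390e-01]] [-1.54991331 -3.07126339  1.66066906]
bottle frame -0.25435270664890475 -0.043060923427297226 phi -31.102489077729487 [289.6930794  135.16401126]
[[[5, -1, 3], [0.006, -0.0, -0.009]], [[5, -1, 3], [0.006, -0.0, -0.009]], [[5, -1, 3], [0.006, -0.0, -0.009]], [[5, -1, 3], [0.006, -0.0, -0.009]], [[5, -1, 3], [0.006, -0.0, -0.009]]]
[[[5, -1, 3], [0.006, -0.0, -0.009]], [[5, -1, 3], [0.006, -0.0, -0.009]], [[5, -1, 3], [0.006, -0.0, -0.009]], [[5, -1, 3], [0.006, -0.0, -0.009]], [[5, -1, 3], [0.006, -0.0, -0.009]]]
```

View pics/d.png

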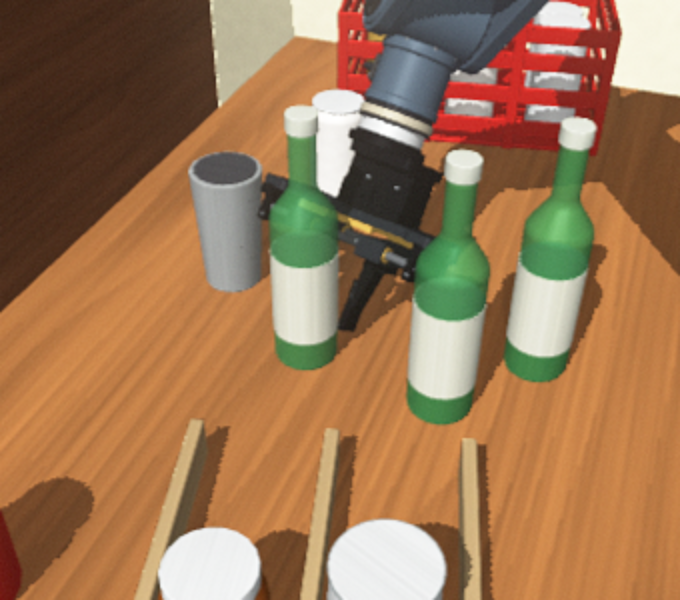

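The picture shows the bottle upright, cap at (301,122), clear of the tumbler. The wide part of the hand is only a shallow rail ending at (268,195) beside the tumbler. That leaves room to keep pushing and turn gradually towards the lane direction, so no re-approach is needed.

Run:
```python
from h import *
z=.023;plan((tcp((-.195,-.060),-20,.029,z),rot(-20,34),10),(tcp((-.14,-.058),-6,.029,z),rot(-6,34),10),(tcp((-.065,-.056),4,.029,z),rot(4,34),15))
```

```text
[[[5, -1, 3], [0.011, -0.0, -0.016]], [[5, -1, 3], [0.011, -0.0, -0.016]], [[5, -1, 3], [0.011, -0.0, -0.016]], [[5, -1, 3], [0.011, -0.0, -0.016]], [[5, -1, 3], [0.011, -0.0, -0.016]]]
[[[5, 0, 3], [0.011, -0.0, -0.016]], [[5, 0, 3], [0.011, -0.0, -0.016]], [[5, 0, 3], [0.011, -0.0, -0.016]], [[5, 0, 3], [0.011, -0.0, -0.016]], [[5, 0, 3], [0.011, -0.0, -0.016]]]
[[[4, -1, 3], [0.014, -0.0, -0.02]], [[4, -1, 3], [0.014, -0.0, -0.02]], [[4, -1, 3], [0.014, -0.0, -0.02]], [[4, -1, 3], [0.014, 0.0, -0.02]], [[4, -1, 3], [0.014, -0.0, -0.02]]]
[[[4, -1, 3], [0.014, 0.0, -0.02]], [[4, -1, 3], [0.014, -0.0, -0.02]], [[4, 0, 3], [0.014, -0.0, -0.02]], [[4, 0, 3], [0.014, 0.0, -0.02]], [[4, 0, 3], [0.014, 0.0, -0.02]]]
[[[4, 0, 3], [0.007, -0.0, -0.01]], [[4, 0, 3], [0.007, -0.0, -0.01]], [[4, 0, 3], [0.007, 0.0, -0.01]], [[4, 0, 3], [0.007, 0.0, -0.01]], [[4, 0, 3], [0.007, -0.0, -0.01]]]
[[[4, 0, 3], [0.007, 0.0, -0.01]], [[4, 0, 3], [0.007, -0.0, -0.01]], [[4, 0, 3], [0.007, 0.0, -0.01]], [[4, 0, 3], [0.007, 0.0, -0.01]], [[4, 0, 3], [0.007, -0.0, -0.01]]]
[[[4, 0, 3], [0.007, 0.0, -0.01]], [[4, 0, 3], [0.007, -0.0, -0.01]], [[4, 0, 3], [0.007, 0.0, -0.01]], [[4, 0, 3], [0.007, 0.0, -0.01]], [[4, 0, 3], [0.007, -0.0, -0.01]]]
```

{"op": "drive_tool", "data": {"motion": [[[5,-1,3.3],[0.011,0,-0.016]],[[5,-1,3.3],[0.011,0,-0.016]],[[5,-1,3.3],[0.011,0,-0.016]],[[5,-0.7,3.3],[0.011,0,-0.016]],[[5,-0.6,3.3],[0.011,0,-0.016]]]}}

```text
time_s: 8.85
position: [0.6332, -0.0101, 0.0232]
tcp_rot: [[0.163, 0.981, 0.107], [0.813, -0.195, 0.549], [0.56, -0.002, -0.829]]
force: [-0.2, -2.2, 0.7]
opening: 0.495
grasp_force: 1.9
```

{"op": "drive_tool", "data": {"motion": [[[5,-0.4,3.3],[0.011,0,-0.016]],[[5,-0.4,3.3],[0.011,0,-0.016]],[[5,-0.3,3.3],[0.011,0,-0.016]],[[5,-0.2,3.3],[0.011,0,-0.016]],[[5,-0.2,3.3],[0.011,0,-0.016]]]}}

```text
time_s: 9.35
position: [0.6363, 0.0197, 0.0235]
tcp_rot: [[0.084, 0.995, 0.053], [0.824, -0.099, 0.557], [0.56, -0.003, -0.829]]
force: [0.7, -1.3, -0.2]
opening: 0.495
grasp_force: 1.6
```

Run:
```python
from h import *
import cv2
s=read_state();print(s["time_s"],s["position"],s["force"])
p=np.array(s["position"])[:2]; r=s["tcp_rot"];h=r[:2,0]/np.linalg.norm(r[:2,0]);b=p+.029*h
print("bottle frame",FX@(b-O),FY@(b-O),"phi",np.degrees(np.arctan2(h[1],h[0]))-YAW, pix("side",[*b,.25]))
cv2.imwrite("pics/e.png",cv2.resize(capture("side")[80:380,140:480],(680,600))[:,:,::-1])
z=.023;plan((tcp((-.14,-.058),-6,.029,z),rot(-6,34),10),(tcp((-.065,-.056),4,.029,z),rot(4,34),15))
```

```text
9.35 [0.6363135  0.01974761 0.02346311] [ 0.7463381  -1.31193804 -0.23364687]
bottle frame -0.1950556173589415 -0.05868329849617109 phi -19.98948832995822 [273.88580034 152.39311997]
[[[4, -1, 3], [0.013, -0.0, -0.02]], [[4, -1, 3], [0.013, -0.0, -0.02]], [[4, -1, 3], [0.013, -0.0, -0.02]], [[4, -1, 3], [0.013, -0.0, -0.02]], [[4, -1, 3], [0.013, -0.0, -0.02]]]
[[[4, -1, 3], [0.013, -0.0, -0.02]], [[4, 0, 3], [0.013, -0.0, -0.02]], [[4, 0, 3], [0.013, -0.0, -0.02]], [[4, 0, 3], [0.013, -0.0, -0.02]], [[4, 0, 3], [0.013, -0.0, -0.02]]]
[[[4, 0, 3], [0.007, -0.0, -0.01]], [[4, 0, 3], [0.007, -0.0, -0.01]], [[4, 0, 3], [0.007, 0.0, -0.01]], [[4, 0, 3], [0.007, 0.0, -0.01]], [[4, 0, 3], [0.007, -0.0, -0.01]]]
[[[4, 0, 3], [0.007, 0.0, -0.01]], [[4, 0, 3], [0.007, -0.0, -0.01]], [[4, 0, 3], [0.007, 0.0, -0.01]], [[4, 0, 3], [0.007, 0.0, -0.01]], [[4, 0, 3], [0.007, -0.0, -0.01]]]
[[[4, 0, 3], [0.007, 0.0, -0.01]], [[4, 0, 3], [0.007, -0.0, -0.01]], [[4, 0, 3], [0.007, 0.0, -0.01]], [[4, 0, 3], [0.007, 0.0, -0.01]], [[4, 0, 3], [0.007, -0.0, -0.01]]]
```

View pics/e.png

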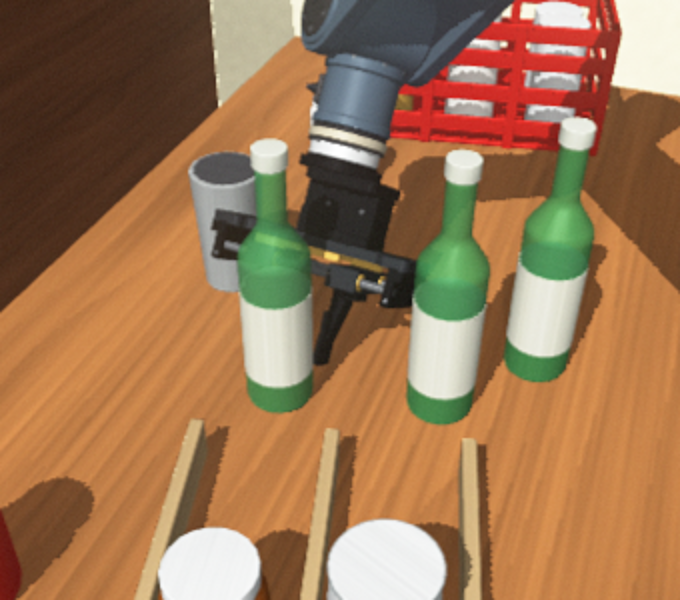

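The picture shows the bottle upright, base at (280,395), heading for the lane mouth between the wall ends at (196,425) and (331,432). The tumbler and the near bottle are unmoved. I will turn a little faster so the rail clears the near bottle.

Run:
```python
from h import *
z=.023;plan((tcp((-.17,-.063),-6,.029,z),rot(-6,34),5),(tcp((-.14,-.063),4,.029,z),rot(4,34),5),(tcp((-.065,-.06),4,.029,z),rot(4,34),15))
```

```text
[[[4, 1, 3], [0.026, -0.0, -0.04]], [[4, 1, 3], [0.026, -0.0, -0.04]], [[4, 1, 3], [0.026, -0.0, -0.04]], [[4, 1, 3], [0.026, -0.0, -0.04]], [[4, 1, 3], [0.026, -0.0, -0.04]]]
[[[5, 0, 3], [0.02, -0.0, -0.029]], [[5, 1, 3], [0.02, 0.0, -0.029]], [[5, 1, 3], [0.02, 0.0, -0.029]], [[5, 1, 3], [0.02, 0.0, -0.029]], [[5, 1, 3], [0.02, -0.0, -0.029]]]
[[[4, 0, 3], [0.0, 0.0, 0.0]], [[4, 0, 3], [0.0, 0.0, 0.0]], [[4, 0, 3], [0.0, 0.0, 0.0]], [[4, 0, 3], [0.0, 0.0, 0.0]], [[4, 0, 3], [0.0, 0.0, 0.0]]]
[[[4, 0, 3], [0.0, 0.0, 0.0]], [[4, 0, 3], [0.0, 0.0, 0.0]], [[4, 0, 3], [0.0, 0.0, 0.0]], [[4, 0, 3], [0.0, 0.0, 0.0]], [[4, 0, 3], [0.0, 0.0, 0.0]]]
[[[4, 0, 3], [0.0, 0.0, 0.0]], [[4, 0, 3], [0.0, 0.0, 0.0]], [[4, 0, 3], [0.0, 0.0, 0.0]], [[4, 0, 3], [0.0, 0.0, 0.0]], [[4, 0, 3], [0.0, 0.0, 0.0]]]
```

{"op": "drive_tool", "data": {"motion": [[[4,0.8,2.8],[0.026,0,-0.04]],[[4,0.8,2.8],[0.026,0,-0.04]],[[4,0.8,2.8],[0.026,0,-0.04]],[[4,0.8,2.8],[0.026,0,-0.04]],[[4,0.8,2.8],[0.026,0,-0.04]]]}}

```text
time_s: 9.9
position: [0.6411, 0.0437, 0.0234]
tcp_rot: [[-0.118, 0.99, -0.077], [0.82, 0.141, 0.554], [0.56, 0.002, -0.829]]
force: [1.4, -1.1, 0.3]
opening: 0.496
grasp_force: 1.3
```

{"op": "drive_tool", "data": {"motion": [[[5,0.4,3.3],[0.02,0,-0.029]],[[5,0.6,3.3],[0.02,0,-0.029]],[[5,0.7,3.3],[0.02,0,-0.029]],[[5,0.8,3.3],[0.02,0,-0.029]],[[5,0.8,3.3],[0.02,0,-0.029]]]}}

```text
time_s: 10.4
position: [0.6374, 0.074, 0.0235]
tcp_rot: [[-0.258, 0.95, -0.175], [0.787, 0.312, 0.532], [0.56, -0.0, -0.829]]
force: [1.0, -0.7, -0.3]
opening: 0.498
grasp_force: 1.2
```

Run:
```python
from h import *
import cv2
s=read_state();print(s["time_s"],s["position"],s["force"])
p=np.array(s["position"])[:2]; r=s["tcp_rot"];h=r[:2,0]/np.linalg.norm(r[:2,0]);b=p+.029*h
print("bottle frame",FX@(b-O),FY@(b-O),"phi",np.degrees(np.arctan2(h[1],h[0]))-YAW, pix("side",[*b,.25]))
cv2.imwrite("pics/f.png",cv2.resize(capture("side")[100:400,140:480],(680,600))[:,:,::-1])
z=.023;plan((tcp((-.065,-.06),4,.029,z),rot(4,34),15))
```

```text
10.4 [0.63738488 0.07403188 0.02351025] [ 0.99456428 -0.71006702 -0.34651387]
bottle frame -0.14101454663820068 -0.061127687802360914 phi 3.948645780453589 [265.9246578  170.72529828]
[[[4, 0, 3], [-0.0, -0.0, 0.0]], [[4, 0, 3], [-0.0, -0.0, 0.0]], [[4, 0, 3], [-0.0, -0.0, 0.0]], [[4, 0, 3], [-0.0, -0.0, 0.0]], [[4, 0, 3], [-0.0, -0.0, 0.0]]]
[[[4, 0, 3], [-0.0, -0.0, 0.0]], [[4, 0, 3], [-0.0, -0.0, 0.0]], [[4, 0, 3], [-0.0, -0.0, 0.0]], [[4, 0, 3], [-0.0, -0.0, 0.0]], [[4, 0, 3], [-0.0, -0.0, 0.0]]]
[[[4, 0, 3], [-0.0, -0.0, 0.0]], [[4, 0, 3], [-0.0, -0.0, 0.0]], [[4, 0, 3], [-0.0, -0.0, 0.0]], [[4, 0, 3], [-0.0, -0.0, 0.0]], [[4, 0, 3], [-0.0, -0.0, 0.0]]]
```

View pics/f.png

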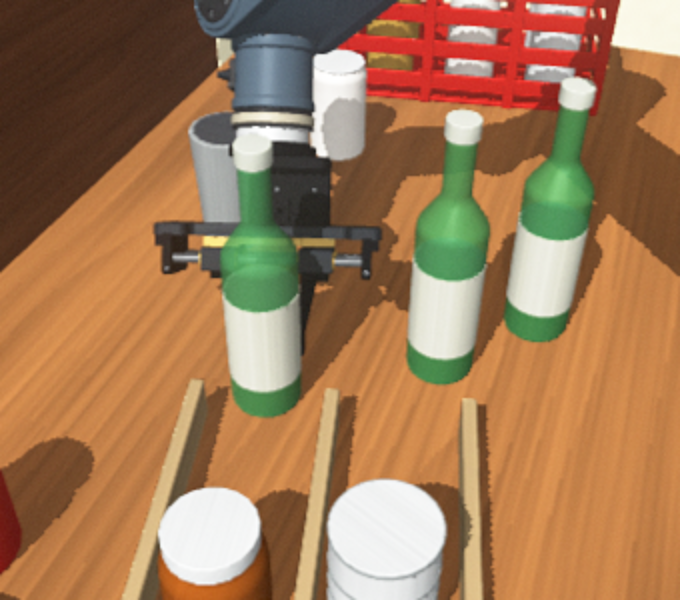

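The bottle is entering the correct lane, centred between the walls: base at (266,400), mouth from 200 to 330. It is upright and all the others are unmoved.

{"op": "drive_tool", "data": {"motion": [[[4.2,0.3,2.8],[0,0,0]],[[4.2,0.3,2.8],[0,0,0]],[[4.2,0.3,2.8],[0,0,0]],[[4.2,0.3,2.8],[0,0,0]],[[4.2,0.3,2.8],[0,0,0]]]}}

```text
time_s: 10.95
position: [0.6309, 0.0982, 0.0237]
tcp_rot: [[-0.255, 0.951, -0.173], [0.788, 0.309, 0.532], [0.56, -0.0, -0.829]]
force: [0.3, -1.5, -0.1]
opening: 0.499
grasp_force: 1.2
```

{"op": "drive_tool", "data": {"motion": [[[4.2,0.3,2.8],[0,0,0]],[[4.2,0.3,2.8],[0,0,0]],[[4.2,0.3,2.8],[0,0,0]],[[4.2,0.3,2.8],[0,0,0]],[[4.2,0.3,2.8],[0,0,0]]]}}

```text
time_s: 11.45
position: [0.6248, 0.1228, 0.0239]
tcp_rot: [[-0.256, 0.951, -0.173], [0.788, 0.309, 0.532], [0.56, -0.0, -0.829]]
force: [0.6, -2.0, -1.6]
opening: 0.501
grasp_force: 1.1
```

{"op": "drive_tool", "data": {"motion": [[[4.2,0.3,2.8],[0,0,0]],[[4.2,0.3,2.8],[0,0,0]],[[4.2,0.3,2.8],[0,0,0]],[[3,0.2,2],[0,0,0]],[[2,0,1.3],[0,0,0]]]}}

```text
time_s: 11.95
position: [0.6193, 0.1432, 0.0241]
tcp_rot: [[-0.256, 0.951, -0.173], [0.788, 0.309, 0.532], [0.56, -0.0, -0.829]]
force: [1.0, -0.7, -0.9]
opening: 0.499
grasp_force: 1.2
```

Run:
```python
from h import *
import cv2
s=read_state();print(s["time_s"],s["position"],s["force"])
p=np.array(s["position"])[:2]; r=s["tcp_rot"];h=r[:2,0]/np.linalg.norm(r[:2,0]);b=p+.029*h
print("bottle frame",FX@(b-O),FY@(b-O))
a=capture("side")[160:460,140:480];t=capture("top")[150:350,100:340]
cv2.imwrite("pics/g.png",np.hstack([cv2.resize(a,(400,353)),cv2.resize(t,(400,333))[:333] if 0 else cv2.resize(t,(400,353))])[:,:,::-1])
```

```text
11.95 [0.61933438 0.1431804  0.02408934] [ 1.01117584 -0.71642763 -0.88528384]
bottle frame -0.06954571454634181 -0.060668190264232404
```

View pics/g.png

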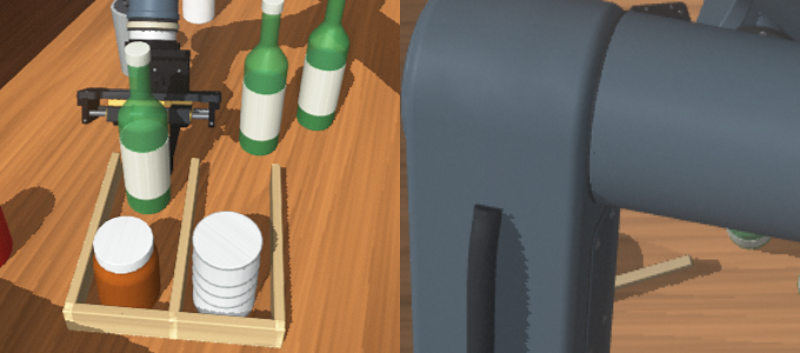

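The bottle is upright and well inside the jar's lane, base at (148,195) in the left half, with clear space to the jar. I will push a few more mm for margin, then back off and rise.

{"op": "drive_tool", "data": {"motion": [[[3,0.2,2],[0,0,0]],[[3,0.2,2.1],[0,0,0]],[[2,0,1.5],[0,0,0]],[[0,0,0],[0,0,0]]]}}

```text
time_s: 12.45
position: [0.6166, 0.1527, 0.024]
tcp_rot: [[-0.256, 0.951, -0.173], [0.788, 0.309, 0.533], [0.56, -0.0, -0.828]]
force: [0.5, -0.5, -0.7]
opening: 0.501
grasp_force: 0.9
```

{"op": "drive_tool", "data": {"motion": [[[-2,0,-1.4],[0,0,0]],[[-5,0,-3.4],[0,0,0]],[[-10,0,-7],[0,0,0]],[[-10,0,-7],[0,0,0]],[[-8,0,-6],[0,0,0]]]}}

```text
time_s: 12.95
position: [0.6309, 0.1097, 0.0249]
tcp_rot: [[-0.255, 0.951, -0.172], [0.789, 0.308, 0.532], [0.559, 0.001, -0.829]]
force: [-0.1, 0.0, -0.3]
opening: 0.498
grasp_force: 0.0
```

{"op": "drive_tool", "data": {"motion": [[[0,0,-15],[0,0,0]],[[0,0,-30],[0,0,0]],[[0,0,-40],[0,0,0]],[[0,0,-40],[0,0,0]],[[0,0,-40],[0,0,0]]]}}

```text
time_s: 13.45
position: [0.6587, 0.0222, 0.1639]
tcp_rot: [[-0.256, 0.951, -0.172], [0.788, 0.308, 0.532], [0.56, 0.0, -0.829]]
force: [0.8, 0.7, 0.2]
opening: 0.498
grasp_force: 0.0
```

{"op": "drive_tool", "data": {"motion": [[[0,0,-40],[0,0,0]],[[0,0,-30],[0,0,0]],[[0,0,-15],[0,0,0]],[[0,0,0],[0,0,0]],[[0,0,0],[0,0,0]]]}}

```text
time_s: 13.95
position: [0.6728, -0.0219, 0.2323]
tcp_rot: [[-0.255, 0.951, -0.173], [0.788, 0.308, 0.533], [0.56, -0.0, -0.829]]
force: [0.4, 0.7, -0.5]
opening: 0.498
grasp_force: 0.0
```

Run:
```python
from h import *
import cv2
s=read_state();print(s["time_s"],s["position"],s["force"])
cv2.imwrite("pics/h.png",capture("side")[:,:,::-1])
for q in((-.12,-.056),(-.09,-.056),(-.061,-.058)): print(q,pix("side",[*w(q),0]))
```

```text
13.95 [ 0.67283971 -0.02188878  0.23225328] [ 0.38589217  0.72747531 -0.52807343]
(-0.12, -0.056) [274.63478131 305.92819318]
(-0.09, -0.056) [271.74595413 319.27386441]
(-0.061, -0.058) [267.5414099  332.87986395]
```

View pics/h.png

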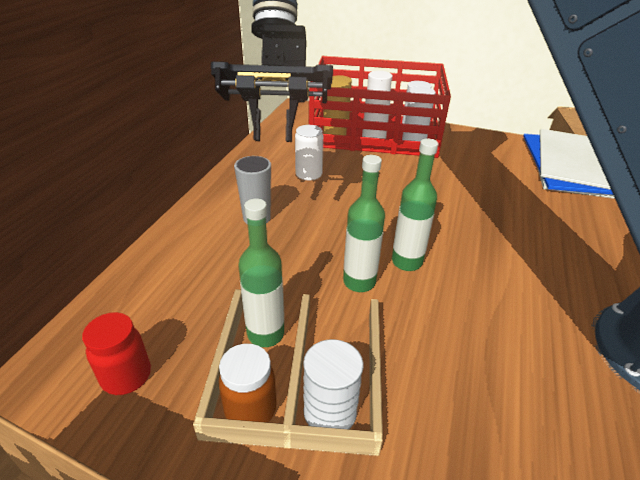

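The bottle stands upright fully inside the jar's lane, base centre at about (266,333), where I expect it 60 mm before the frame's origin. The jar, tin, tumbler, can and other bottles are at their starting pixels, and the hand is clear.

```bash
python3 -c "
from rig import hand_in
print(hand_in())"
```

```text
the job is handed in; nothing more can be done
None
```

The bottle was pushed upright until it was wholly inside the jar's lane, the other containers stayed where they were, the hand is clear, and the job was handed in at about 14 s; no verdict came back.

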